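# Unlock a bench centrifuge and hold its sprung lid at the marker

## Robot

A 7-joint arm with a two-finger parallel gripper is mounted at the origin on the work surface. World frame = base frame: x ahead of the robot, y to its left, z up, the work surface at z = 0. Lengths are in m, angles in rad, forces in N, time in s.
With the tool pointing down it reaches from about 0.4 to 0.875 m from the base axis. Payload 19.3 kg.
Tool frame: the origin (TCP) lies midway between the tips of the shut fingers; the grasp point (between the pads) lies 19 mm behind it; z points along the fingers, y is the line along which they close (so a half turn about z gives the same grasp; the last joint's range is limited). The gripper opens to 85 mm and grips with 20 to 120 N. Pads are 22 mm wide; open, the fingers measure 114 mm over their backs; the gripper's body (76 mm by 85 mm) begins 54 mm behind the grasp point. The pads swing forward as they close: fully open they stand 13 mm farther back than shut.
Start: joints at [1.153, 0.521, -0.036, 1.599, 0.021, 1.021, -0.113], TCP at [0.213, -0.588, 0.231] pointing down, gripper open.
Joint ranges: [-2.91, 2.91], [-0.3, 2.13], [-1.5, 1.42], [0.17, 2.43], [-1.26, 4.41], [0.16, 1.93], [-2.52, 2.52]. Speed limits (rad/s): [1.89, 1.89, 2.39, 2.39, 3.01, 3.01, 3.01].

## Interface

Orientations are given as [roll, pitch, yaw] about the fixed x, y, z axes, in that order (R = Rz(yaw) Ry(pitch) Rx(roll)).
In Python, from cell import monitor, imaging, ctrl, spotter gives the robot as it stands.
- The arm moves only by the tool move_arm, never from a script. Its argument "series" is a list of rows, each a list of 4 numbers: the shift along the world's x, y, z each as a share of 0.04 m, from -1 to 1, then the turn about the world's z as a share of 0.15 rad, from -1 to 1. In form: [[dx, dy, dz, turn], ...]. A call has 1 to 12 rows; each row shifts and turns the commanded pose from where the row before left it; what a row does not reach is not made up. A row lasts 1/10 s, in which the tool goes at most 50 mm and 8.59 degrees, less where a joint would pass 70% of its speed; a pose out of reach is approached as far as the arm can. A call with a number of a shift or a turn outside -1 to 1 is refused whole. A call with a gripper value outside its range is refused whole. "gripper" is the closure, from -1 (fully open) to 1 (shut), set as the call begins (left out, the last holds). The fingers move at their own pace and stop on an object; "squeeze" is the grip in N (left out, the last holds). Time passes only in rows, so rows that do not move let the fingers close. It gives the time, the measured TCP pose, the force, the opening and the grip force at its end, in the units of the state.
- monitor.read_state(): the state, without advancing time (a new reading comes with each control period).
- imaging.capture(name): name is "scene" or "top" or "wrist"; returns the picture (400x640x3 uint8, red, green, blue); there is no depth.
- imaging.camera_info(name): a dict with "vfov" (degrees; the focal length in pixels is half the picture's height over the tangent of half this angle, whatever the lens; pixels are square), "cx", "cy" (the principal point, pixels), "k1" (the pictures are not rectified: a ray, as slopes to the right and down, at radius r is drawn at 1 + k1 r^2 times it, then the intrinsics apply), "pose" (4x4, takes a point from camera to world coordinates). Camera axes: x right, y down, z forward; pixel columns grow to the right and rows downward; lengths in m; the calibration is good to about 2 mm. A picture is of the moment at which its call begins: read the wrist's pose just before it. camera_info takes no time and is no camera call; for the wrist camera it gives the pose at the moment of the call.
- ctrl.job_done(): hands the job in; it is judged then, once.
Trained networks look in the newest picture that a camera, given by its name, has taken for a name from the list of things; names that differ only in an ending like _2 or _b are one class to them, and where a whole thing is asked for, a point or a joint stands for the part that bears it (a point fixed in the world has none). Each returns a list of dicts, best first, with "score" (0 to 1); they miss things now and then, are a little off and sometimes report something else, mostly with a low value. They report only what shows in the picture. A call takes as long as a camera call.
- spotter.boxes_of(thing, camera): "at" ([row, column] in pixels, amid what is visible of it).
- spotter.regions_of(thing, camera): "mask" (400x640 bool, what is visible of it) and "at" ([row, column] in pixels, amid what is visible of it).
- spotter.place_of(thing, camera): "at" ([row, column] in pixels: a listed point, or the origin of a listed thing).
The state is a dict: "time": time; "joints": joint angles; "qvel": joint speeds; "joint_torque": joint torques, N m; "ee_pos": TCP position; "ee_rot": TCP orientation; "ft_force": force on the tool from outside, world axes, zero at the start; "wrist_torque": the same for the moment, N m; "finger_gap": opening from 0.0 (shut) to 1.0 (fully open); "grip_force": force on a finger pad.
Only numpy, scipy, OpenCV 4.12 (cv2) and the standard library are available. Lean on these libraries where they do the work, as an engineer would, in place of code of your own. Each camera call takes 0.05 s, during which the arm holds its last target. There are 200 camera calls.

## Task

The centrifuge has no power, and its rotor needs looking at: turn the lock crank beside the lid one full turn anticlockwise (seen from above), all the way to its stop, so that the brass bolt is drawn off the lid. Then lift the sprung blue lid by its bar handle until it stands flush with the red marker arm beside it, at the same slope, and finish while still holding it there with the gripper, as it would spring shut if let go. Leave the marker arm and the things standing round the machine as they are.

Things in the scene. Friction and masses are not known exactly. Their poses are not given: they have to be found in the camera images.
- centrifuge: Grey bench centrifuge, fixed to the bench, 280 deep (x) x 320 wide (y) x 140 high. Origin: centre of its underside; x points from its front (control panel and lid handle) to its back (hinge), y to its left, z up. The blue lid lies on its right-hand part; the lock with its crank stands on the left-hand strip of the deck, a steel block 27 high above the deck.
- crank_axis (a point): Point on the crank's vertical turning axis, fixed to the centrifuge, at the height to grip the knob (220 above the bench). 60 ahead of (in front of) and 117 left of the machine's centre.
- knob_grip (a point): Grip point of the crank's upright black knob: a round knob of 20 diameter and 50 height that spins freely on its pin, standing on the crank arm 42 from the crank's axis. The point is on the knob's axis, 20 below its top and 30 above the crank arm's upper face. The crank arm and everything else near it lies below 190 above the bench.
- crank (a joint): Angle of the lock crank (rad), growing anticlockwise seen from above; starts between 0 and 0.3, stop at 6.6. At 0 the knob lies straight towards the front (-x of the machine) from the axis. It has light friction (about 1.5 N at the knob) and stays where it is left. It draws a brass bolt, 22 wide, sideways off the lid's left edge; the bolt blocks the lid until the crank is past about 5.9.
- lid_handle (a point): Middle of the lid's bar handle: a round aluminium bar of 12 diameter, parallel to the machine's y axis, 98 free length between its two end arms, standing 34 clear of the lid's front edge (and some 29 ahead of the machine's front face) with nothing under it down to the bench. It turns with the lid; its frame is the lid's: x from handle to hinge in the lid's plane, y along the bar and hinge, z out of the lid's top.
- lid (a joint): Lid angle (rad): 0 shut and level, grows as the front edge rises, up to 1.2. Hinge line: fixed, along the machine's y, 105 behind its centre, 145 above the bench, at the underside of the lid slab (240 deep, 220 wide, 20 thick). The bar handle is 280 in front of the hinge line and, lid shut, 10 above it. Sprung shut: lifting at the handle takes 4 N near shut, 5 to 9 N at the mark; let go, it shuts.
- marker_tip (a point): Free end of the red marker arm, a slat 170 long, 8 thick, 20 high that pivots on the lid's hinge line just outside the lid's right edge (12 gap). Its frame: x from tip to pivot, y along the hinge line. When the lid stands at the mark, slat and lid edge are flush and their x axes parallel.
- marker (a joint): Angle of the red marker arm (rad), in the same sense and zero as the lid's angle: the lid is at the mark when both are equal. Set between 0.40 and 0.68; stiff, stays as set.
- tube_rack: Yellow rack with microtubes, 70 x 160 x 60 high, loose bystander; origin at the centre of its underside.
- reagent_bottle: Amber bottle, 72 diameter, 150 high, loose bystander; origin at the centre of its underside.
- beaker: White beaker, 76 diameter, 95 high, loose bystander; origin at the centre of its underside.

How it is judged:
By the outcome, as a careful person would: the job done as asked, in the order asked, and still so for the second after the job is handed in, while the arm keeps its last pose, push and grip.
It also fails if it takes over 64 s, if anything falls off the work surface, if the arm or the gripper's body presses on something with over 40 N, if the wrist force passes 120 N, or if a joint passes its speed limit or range.

## Working session

There is one attempt and no reset: what is moved stays moved. The work goes in short steps, Python scripts to look and compute and a tool call to move; the robot and the scene stay as the last step left them, time stands still between calls to the robot, and variables do not carry over. Pictures are saved under pics/ and viewed, at most 10 in all, crops included, and the job is handed in when it is done.

Besides the shell and the picture viewer there is one more tool, called after ">>>" by a JSON object that holds its "fn" and its "kwargs". move_arm: Moves the arm, as the interface text tells. Shift numbers are shares of 0.04 m and turn numbers shares of 0.15 rad, none past 1 either way. Its arguments: {"type":"object","properties":{"series":{"type":"array"},"gripper":{"type":"number"},"squeeze":{"type":"number"}},"required":["series"]}

```bash
mkdir -p pics; ls
cat > h.py <<'E'
import numpy as np,cv2
from cell import monitor,imaging,ctrl,spotter
def ray(cam,rc,info=None):
    i=info or imaging.camera_info(cam); f=200/np.tan(np.radians(i['vfov'])/2)
    d=np.array([(rc[1]-i['cx'])/f,(rc[0]-i['cy'])/f]); u=d.copy()
    for _ in range(20): u=d/(1+i['k1']*(u@u))
    P=np.array(i['pose']); v=P[:3,:3]@np.array([u[0],u[1],1]); return P[:3,3],v/np.linalg.norm(v)
def atz(cam,rc,z,info=None):
    o,v=ray(cam,rc,info); return o+v*(z-o[2])/v[2]
def proj(cam,p,info=None):
    i=info or imaging.camera_info(cam); f=200/np.tan(np.radians(i['vfov'])/2)
    P=np.array(i['pose']); c=P[:3,:3].T@(np.asarray(p)-P[:3,3]); u=c[:2]/c[2]; u=u*(1+i['k1']*(u@u))
    return np.array([u[1]*f+i['cy'],u[0]*f+i['cx']])
def tri(rays):
    A=np.zeros((3,3));b=np.zeros(3)
    for o,v in rays:
        M=np.eye(3)-np.outer(v,v);A+=M;b+=M@o
    p=np.linalg.solve(A,b); return p,[np.linalg.norm((np.eye(3)-np.outer(v,v))@(p-o)) for o,v in rays]
E
python3 - <<'E'
from h import *
np.set_printoptions(precision=4,suppress=True)
for c in('scene','top'):
    im=imaging.capture(c); cv2.imwrite(f'pics/{c}0.png',im[...,::-1])
    print(c,imaging.camera_info(c)['pose'][:3])
R={}
for t in('centrifuge','crank_axis','knob_grip','lid_handle','marker_tip','tube_rack','reagent_bottle','beaker'):
    for c in('scene','top'):
        r=spotter.place_of(t,c); print(t,c,[(np.round(x['at'],1),round(x['score'],2)) for x in r[:2]])
        if r: R.setdefault(t,[]).append(ray(c,r[0]['at']))
    if len(R.get(t,[]))==2: print('  ',*tri(R[t]))
print(monitor.read_state())
E
```

```text
pics
scene [[ 0.6662  0.6363 -0.389   1.0158]
 [ 0.7457 -0.577   0.3333 -0.3446]
 [-0.0123 -0.5121 -0.8588  1.0527]]
top [[ 0.0266 -0.9884  0.1495  0.4283]
 [-0.9996 -0.0271 -0.0012 -0.0028]
 [ 0.0053 -0.1494 -0.9888  1.3064]]
centrifuge scene []
centrifuge top [(array([209.7, 450.1]), 0.68), (array([222.7, 284.8]), 0.65)]
crank_axis scene [(array([154.1, 334.2]), 0.71), (array([135.8, 382.3]), 0.55)]
crank_axis top [(array([207.8, 282.2]), 0.63)]
   [0.5606 0.1094 0.2281] [np.float64(1.0126409578541951e-05), np.float64(1.0126409578532373e-05)]
knob_grip scene [(array([176.6, 269.9]), 0.61), (array([150.1, 318.1]), 0.45)]
knob_grip top [(array([224.6, 285.8]), 0.51)]
   [0.489  0.0226 0.1805] [np.float64(0.08260259629045695), np.float64(0.08260259629045695)]
lid_handle scene [(array([170.2, 270. ]), 0.98)]
lid_handle top [(array([252.1, 333.9]), 0.71)]
   [ 0.4397 -0.0426  0.1663] [np.float64(0.003977464333385338), np.float64(0.003977464333385387)]
marker_tip scene [(array([215.9, 257.1]), 0.77)]
marker_tip top [(array([208.3, 378.4]), 0.45)]
   [ 0.568  -0.1718  0.2186] [np.float64(
[... 497 characters left out ...]
0.58), (array([216.4, 260.1]), 0.46)]
beaker top [(array([208.9, 451.7]), 0.91)]
   [ 0.5979 -0.4628  0.0156] [np.float64(0.0026645002082764445), np.float64(0.0026645002082763595)]
{'time': 0.9, 'joints': array([ 1.1528,  0.5214, -0.0363,  1.5995,  0.0212,  1.0211, -0.1128]), 'qvel': array([-0.001 ,  0.0008,  0.0001,  0.0001,  0.0014,  0.0008, -0.0009]), 'joint_torque': array([ -0.0015, -92.6837,   1.9782, -37.0246,   0.018 ,   0.0017,
        -0.    ]), 'ee_pos': array([ 0.213 , -0.5876,  0.2313]), 'ee_rot': array([ 3.1416, -0.    ,  0.3478]), 'ft_force': array([0.6614, 0.977 , 0.2262]), 'wrist_torque': array([-0.0317,  0.1017, -0.0186]), 'grip_force': 0.0, 'finger_gap': 0.9995250349197995}
```

View pics/scene0.png

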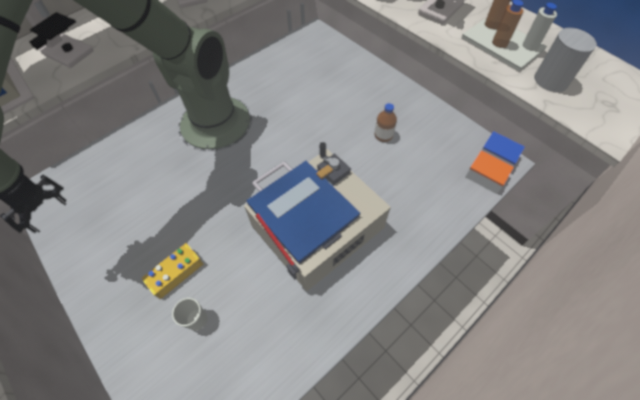

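View pics/top0.png

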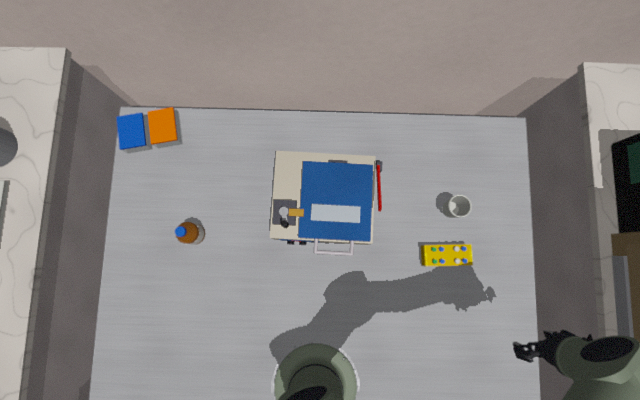

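The scene shows the machine with its front to the robot: bar handle at top (252,334), knob at top (224,285) and scene (150,318), brass bolt engaged, red slat at top column 379. Bystanders are clear of it. I'll move over the machine for a wrist view.

>>> {"fn": "move_arm", "kwargs": {"series": [[0.3,0.7,0.4,0.4],[0.3,0.7,0.4,0.4],[0.3,0.7,0.4,0.4],[0.3,0.7,0.4,0.4],[0.3,0.75,0.4,0.4],[0.3,0.75,0.4,0.4],[0.3,0.75,0.4,0.4],[0.3,0.75,0.4,0.4],[0.3,0.75,0.4,0.4],[0.3,0.75,0.4,0.4]], "gripper": -1}}

```text
time: 1.9
ee_pos: [0.3332, -0.2943, 0.3921]
ee_rot: [3.141, 0.0, 0.95]
ft_force: [0.5, -0.2, -0.2]
finger_gap: 1.002
grip_force: 0.0
```

>>> {"fn": "move_arm", "kwargs": {"series": [[0.3,0.75,0,0.4],[0.3,0.75,0,0.4],[0.3,0.75,0,0.4],[0.3,0.75,0,0.4],[0.3,0.75,0,0.4],[0.3,0.75,0,0.4],[0.3,0.75,0,0.4],[0.3,0.75,0,0.4],[0.3,0.75,0,0.4],[0.2,0.5,0,0.4],[0,0,0,0],[0,0,0,0]]}}

```text
time: 3.1
ee_pos: [0.4489, -0.0057, 0.3912]
ee_rot: [-3.141, 0.0, 1.548]
ft_force: [0.5, -0.8, -0.0]
finger_gap: 0.997
grip_force: 0.0
```

Run:
```python
from h import *
np.set_printoptions(precision=4,suppress=True)
s=monitor.read_state();print(s['time'],s['ee_pos'],s['ee_rot'],s['joints'])
wi=imaging.camera_info('wrist'); im=imaging.capture('wrist'); cv2.imwrite('pics/w0.png',im[...,::-1]); print(wi['pose'][:3])
for t,z in(('crank_axis',.22),('knob_grip',.22),('lid_handle',.155),('marker_tip',.2),('centrifuge',0)):
    r=spotter.place_of(t,'wrist'); print(t,[(np.round(x['at'],1),round(x['score'],2),atz('wrist',x['at'],z,wi)) for x in r[:2]])
print('top/scene: knob',tri([ray('scene',(150.1,318.1)),ray('top',(224.6,285.8))]))
```

```text
3.1 [ 0.4489 -0.0057  0.3912] [-3.1414  0.0001  1.5477] [ 0.4636  0.1224 -0.6437  1.7733  0.0768  1.2713 -0.2223]
[[ 0.9997 -0.0228 -0.0066  0.4511]
 [-0.0237 -0.9515 -0.3067  0.0732]
 [ 0.0007  0.3068 -0.9518  0.5339]]
crank_axis [(array([ 53.3, 436.8]), 0.76, array([0.5585, 0.1106, 0.22  ]))]
knob_grip [(array([ 65.1, 389.1]), 0.63, array([0.5148, 0.1014, 0.22  ]))]
lid_handle [(array([194.3, 314.1]), 0.58, array([ 0.4388, -0.0429,  0.155 ]))]
marker_tip []
centrifuge []
top/scene: knob (array([0.5115, 0.0956, 0.2133]), [np.float64(0.0030987740269476332), np.float64(0.0030987740269476653)])
```

View pics/w0.png

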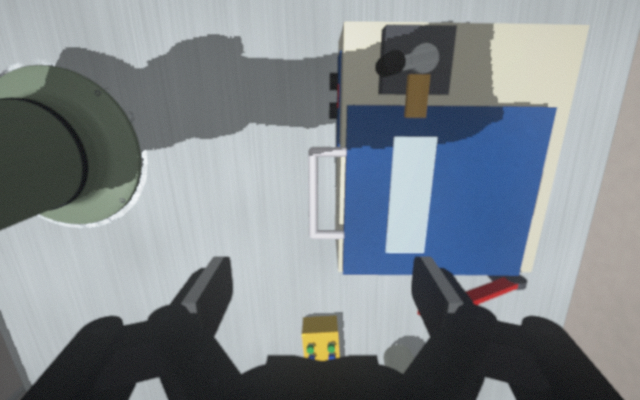

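The view shows the black knob at (63,390), crank hub at (56,426), bolt at (95,417), the handle bar along column 313 (rows 150-237), and the lid corners.

Run:
```python
from h import *
np.set_printoptions(precision=4,suppress=True)
wi=imaging.camera_info('wrist')
C=[atz('wrist',p,.165,wi)[:2] for p in((106,347),(107,556),(275,530),(273,343))]
print(C,[np.linalg.norm(C[i]-C[(i+1)%4]) for i in range(4)])
print([np.degrees(np.arctan2(*(b-a)[::-1])) for a,b in((C[0],C[1]),(C[3],C[2]),(C[3],C[0]),(C[2],C[1]))])
B=[atz('wrist',p,.155,wi)[:2] for p in((153,313.5),(235,312))]; print('bar',B)
M=[atz('wrist',p,.14,wi)[:2] for p in((22,344),(25,588))];print('deck back/front left',M)
# blue edges from images by segmentation
im=cv2.imread('pics/w0.png'); hsv=cv2.cvtColor(im,cv2.COLOR_BGR2HSV)
m=cv2.inRange(hsv,(100,120,30),(130,255,255)); m=cv2.morphologyEx(m,cv2.MORPH_OPEN,np.ones((5,5)))
for side in('front','left'):
    P=[]
    for k in (range(165,265,3) if side=='front' else range(365,540,5)):
        q=np.where(m[k] if side=='front' else m[:,k])[0]
        if len(q): P.append(atz('wrist',(k,q[0]) if side=='front' else (q[0],k),.165,wi)[:2])
    v=cv2.fitLine(np.array(P,np.float32),cv2.DIST_HUBER,0,.01,.01).ravel(); print(side,v,np.degrees(np.arctan2(v[1],v[0])))
```

```text
[array([0.4799, 0.0636]), array([0.7199, 0.0574]), array([ 0.7295, -0.1627]), array([ 0.4745, -0.1524])] [np.float64(0.24008247131346225), np.float64(0.22037496493553654), np.float64(0.25521818670078605), np.float64(0.21607196601401604)]
[np.float64(-1.4845059479812421), np.float64(-2.331215996729387), np.float64(88.5659812122156), np.float64(92.49612002752747)]
bar [array([0.4398, 0.0093]), array([ 0.4342, -0.0999])]
deck back/front left [array([0.4786, 0.1543]), array([0.7575, 0.1464])]
front [ 0.0286  0.9996  0.4777 -0.0693] 88.36221
left [ 0.9997 -0.0252  0.5908  0.0597] -1.4466102
```

>>> {"fn": "move_arm", "kwargs": {"series": [[0.4,0.6,0,0],[0.4,0.6,0,0],[0.45,0.7,-0.25,0],[0.45,0.78,-0.5,0],[0,0,-0.5,0],[0,0,-0.5,0],[0,0,-0.5,0],[0,0,0,0],[0,0,0,0]]}}

```text
time: 4.3
ee_pos: [0.5171, 0.1015, 0.3018]
ee_rot: [-3.142, -0.0, 1.547]
ft_force: [0.9, 0.1, 0.2]
finger_gap: 1.003
grip_force: 0.0
```

Run:
```python
from h import *
np.set_printoptions(precision=4,suppress=True)
s=monitor.read_state();print(s['time'],s['ee_pos'],s['ee_rot'])
wi=imaging.camera_info('wrist'); im=imaging.capture('wrist'); cv2.imwrite('pics/w1.png',im[...,::-1])
for t,z in(('crank_axis',.22),('knob_grip',.22),('lid_handle',.155)):
    r=spotter.place_of(t,'wrist'); print(t,[(np.round(x['at'],1),round(x['score'],2),atz('wrist',x['at'],z,wi)) for x in r[:2]])
```

```text
4.3 [0.5171 0.1015 0.3018] [-3.1415 -0.0001  1.5474]
crank_axis [(array([193.8, 374.6]), 0.85, array([0.5576, 0.1108, 0.22  ]))]
knob_grip [(array([207.8, 318.8]), 0.85, array([0.5153, 0.1007, 0.22  ]))]
lid_handle [(array([310.3, 251.2]), 0.58, array([ 0.4361, -0.0408,  0.155 ]))]
```

View pics/w1.png

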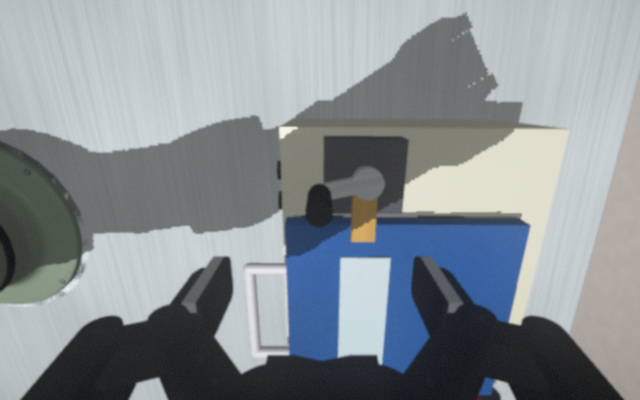

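The knob shows between the fingers' line at (205,319) and the hub at (183,370), agreeing with the measurements. Descend and grip.

>>> {"fn": "move_arm", "kwargs": {"series": [[-0.03,-0.02,-0.6,0],[0,0,-0.6,0],[0,0,-0.6,0],[0,0,-0.5,0],[0,0,-0.22,0],[0,0,0,0]]}}

```text
time: 5.1
ee_pos: [0.5156, 0.1008, 0.2002]
ee_rot: [-3.141, 0.0, 1.548]
ft_force: [-0.3, 0.3, 0.4]
finger_gap: 1.001
grip_force: 0.0
```

>>> {"fn": "move_arm", "kwargs": {"series": [[0,0,0,0],[0,0,0,0],[0,0,0,0],[0,0,0,0],[0,0,0,0],[0,0,0,0],[0,0,0,0],[0,0,0,0]], "gripper": 1, "squeeze": 40}}

```text
time: 5.9
ee_pos: [0.5152, 0.1007, 0.2009]
ee_rot: [-3.141, 0.001, 1.548]
ft_force: [-7.2, -2.1, 10.4]
finger_gap: 0.226
grip_force: 38.6
```

Run:
```python
from h import *
a0=.24;n=48;ax=np.array([.558,.1105])
# world angle a: pos=ax+r*(-cos a,-sin a)
th=a0+np.arange(n+1)*(6.6-.028-a0)/n
p=ax-.042*np.c_[np.cos(th),np.sin(th)]
q=np.round((p-p[0])/.04,2); d=np.round(np.diff(q,axis=0),2)
print(th[1]-th[0]);
for i in range(0,n,12): print([[float(x),float(y),0,0] for x,y in d[i:i+12]])
s=monitor.read_state();print(s['ee_pos'],s['finger_gap'],s['grip_force'],s['ft_force'],p[0])
```

```text
0.13191666666666668
[[0.04, -0.13, 0, 0], [0.06, -0.13, 0, 0], [0.08, -0.11, 0, 0], [0.08, -0.11, 0, 0], [0.11, -0.09, 0, 0], [0.11, -0.08, 0, 0], [0.12, -0.06, 0, 0], [0.13, -0.05, 0, 0], [0.14, -0.03, 0, 0], [0.14, -0.01, 0, 0], [0.14, 0.01, 0, 0], [0.13, 0.02, 0, 0]]
[[0.13, 0.05, 0, 0], [0.13, 0.06, 0, 0], [0.11, 0.07, 0, 0], [0.11, 0.09, 0, 0], [0.09, 0.11, 0, 0], [0.08, 0.11, 0, 0], [0.06, 0.13, 0, 0], [0.04, 0.13, 0, 0], [0.03, 0.13, 0, 0], [0.01, 0.14, 0, 0], [-0.01, 0.14, 0, 0], [-0.03, 0.13, 0, 0]]
[[-0.04, 0.13, 0, 0], [-0.06, 0.13, 0, 0], [-0.08, 0.11, 0, 0], [-0.09, 0.11, 0, 0], [-0.11, 0.09, 0, 0], [-0.11, 0.07, 0, 0], [-0.13, 0.06, 0, 0], [-0.13, 0.05, 0, 0], [-0.14, 0.02, 0, 0], [-0.13, 0.01, 0, 0], [-0.14, -0.01, 0, 0], [-0.14, -0.03, 0, 0]]
[[-0.13, -0.05, 0, 0], [-0.12, -0.06, 0, 0], [-0.11, -0.08, 0, 0], [-0.11, -0.09, 0, 0], [-0.09, -0.11, 0, 0], [-0.07, -0.11, 0, 0], [-0.06, -0.13, 0, 0], [-0.04, -0.13, 0, 0], [-0.02, -0.14, 0, 0], [-0.01, -0.14, 0, 0], [0.01, -0.13, 0, 0], [0.03, -0.14, 0, 0]]
[0.51519497 0.1006778  0.20088009] 0.22615243853576592 38.621485233306885 [-7.18421337 -2.08622869 10.42127736] [0.51720381 0.10051649]
```

>>> {"fn": "move_arm", "kwargs": {"series": [[0.04,-0.13,0,0],[0.06,-0.13,0,0],[0.08,-0.11,0,0],[0.08,-0.11,0,0],[0.11,-0.09,0,0],[0.11,-0.08,0,0],[0.12,-0.06,0,0],[0.13,-0.05,0,0],[0.14,-0.03,0,0],[0.14,-0.01,0,0],[0.14,0.01,0,0],[0.13,0.02,0,0]]}}

```text
time: 7.1
ee_pos: [0.5676, 0.0688, 0.201]
ee_rot: [3.141, 0.001, 1.547]
ft_force: [-2.3, -5.2, 7.0]
finger_gap: 0.221
grip_force: 38.7
```

>>> {"fn": "move_arm", "kwargs": {"series": [[0.13,0.05,0,0],[0.13,0.06,0,0],[0.11,0.07,0,0],[0.11,0.09,0,0],[0.09,0.11,0,0],[0.08,0.11,0,0],[0.06,0.13,0,0],[0.04,0.13,0,0],[0.03,0.13,0,0],[0.01,0.14,0,0],[-0.01,0.14,0,0],[-0.03,0.13,0,0]]}}

```text
time: 8.3
ee_pos: [0.5967, 0.1215, 0.2008]
ee_rot: [-3.141, 0.001, 1.548]
ft_force: [-5.8, -3.9, 7.8]
finger_gap: 0.224
grip_force: 39.3
```

>>> {"fn": "move_arm", "kwargs": {"series": [[-0.04,0.13,0,0],[-0.06,0.13,0,0],[-0.08,0.11,0,0],[-0.09,0.11,0,0],[-0.11,0.09,0,0],[-0.11,0.07,0,0],[-0.13,0.06,0,0],[-0.13,0.05,0,0],[-0.14,0.02,0,0],[-0.13,0.01,0,0],[-0.14,-0.01,0,0],[-0.14,-0.03,0,0]]}}

```text
time: 9.5
ee_pos: [0.5456, 0.1501, 0.201]
ee_rot: [3.14, 0.001, 1.547]
ft_force: [4.7, -6.5, 3.8]
finger_gap: 0.226
grip_force: 38.9
```

>>> {"fn": "move_arm", "kwargs": {"series": [[-0.13,-0.05,0,0],[-0.12,-0.06,0,0],[-0.11,-0.08,0,0],[-0.11,-0.09,0,0],[-0.09,-0.11,0,0],[-0.07,-0.11,0,0],[-0.06,-0.13,0,0],[-0.04,-0.13,0,0]]}}

```text
time: 10.3
ee_pos: [0.5158, 0.1211, 0.2009]
ee_rot: [3.141, -0.001, 1.548]
ft_force: [1.5, 1.4, 7.5]
finger_gap: 0.22
grip_force: 39.4
```

>>> {"fn": "move_arm", "kwargs": {"series": [[-0.02,-0.14,0,0],[-0.01,-0.14,0,0],[0.01,-0.13,0,0],[0.03,-0.14,0,0],[0.02,-0.05,0,0],[0,0,0,0],[0,0,0,0]]}}

```text
time: 11.0
ee_pos: [0.5161, 0.0971, 0.2008]
ee_rot: [-3.14, 0.0, 1.548]
ft_force: [-6.5, -0.5, 14.8]
finger_gap: 0.223
grip_force: 40.3
```

>>> {"fn": "move_arm", "kwargs": {"series": [[0.02,-0.05,0,0],[0.02,-0.05,0,0],[0,0,0,0],[0,0,0,0]]}}

```text
time: 11.4
ee_pos: [0.5164, 0.0959, 0.2007]
ee_rot: [-3.138, -0.003, 1.551]
ft_force: [-16.3, 15.8, 14.7]
finger_gap: 0.222
grip_force: 40.7
```

>>> {"fn": "move_arm", "kwargs": {"series": [[-0.02,0.06,0,0],[0,0,0,0],[0,0,0,0]]}}

```text
time: 11.7
ee_pos: [0.5162, 0.0966, 0.2007]
ee_rot: [-3.139, -0.001, 1.549]
ft_force: [-11.7, 5.3, 16.0]
finger_gap: 0.221
grip_force: 40.6
```

>>> {"fn": "move_arm", "kwargs": {"series": [[0,0,0,0],[0,0,0,0],[0,0,0,0],[0,0,0.1,0],[0,0,0.5,0],[0,0,0.6,0],[0,0,0.6,0],[0,0,0.6,0]], "gripper": -1}}

```text
time: 12.5
ee_pos: [0.5177, 0.0952, 0.2977]
ee_rot: [-3.141, -0.0, 1.548]
ft_force: [0.2, -0.3, 1.2]
finger_gap: 0.996
grip_force: 0.0
```

>>> {"fn": "move_arm", "kwargs": {"series": [[-0.3,-0.5,0,0],[-0.3,-0.5,0,0],[-0.3,-0.5,0,0],[-0.3,-0.5,0,0],[-0.3,-0.5,0,0],[-0.3,-0.5,0,0],[-0.17,-0.45,0,0],[0,0,0,0],[0,0,0,0]], "gripper": 0.3}}

```text
time: 13.4
ee_pos: [0.4391, -0.0428, 0.2968]
ee_rot: [3.141, 0.0, 1.547]
ft_force: [-0.9, 0.9, 0.4]
finger_gap: 0.348
grip_force: 0.0
```

Run:
```python
from h import *
np.set_printoptions(precision=4,suppress=True)
s=monitor.read_state();print(s['time'],s['ee_pos'],s['ee_rot'],s['finger_gap'],s['ft_force'])
wi=imaging.camera_info('wrist'); im=imaging.capture('wrist'); cv2.imwrite('pics/w2.png',im[...,::-1])
im=imaging.capture('top')
im=imaging.capture('scene'); 
for t,z in(('crank_axis',.22),('knob_grip',.22),('lid_handle',.155),('marker_tip',.2)):
    r=spotter.place_of(t,'wrist'); print(t,[(np.round(x['at'],1),round(x['score'],2),atz('wrist',x['at'],z,wi)) for x in r[:2]])
ra=[]
for c in('scene','top'):
    r=spotter.place_of('marker_tip',c);print(c,[(np.round(x['at'],1),round(x['score'],2)) for x in r[:2]]); ra+=[ray(c,x['at']) for x in r[:1]]
    m=spotter.regions_of('marker',c);print(len(m),[ (round(x['score'],2),x['mask'].sum()) for x in m[:2]])
if len(ra)==2: print(tri(ra))
```

```text
13.4 [ 0.4391 -0.0428  0.2968] [3.1412 0.     1.547 ] 0.3477418001937915 [-0.8716  0.9043  0.3905]
crank_axis []
knob_grip []
lid_handle [(array([188.5, 318. ]), 0.84, array([ 0.436 , -0.0454,  0.155 ]))]
marker_tip []
scene [(array([216.6, 258.8]), 0.51)]
1 [(0.8, np.int64(342))]
top [(array([208. , 378.7]), 0.74), (array([254. , 444.2]), 0.58)]
1 [(0.45, np.int64(150))]
(array([ 0.5703, -0.1711,  0.2163]), [np.float64(0.002279745011632032), np.float64(0.0022797450116319555)])
```

View pics/w2.png

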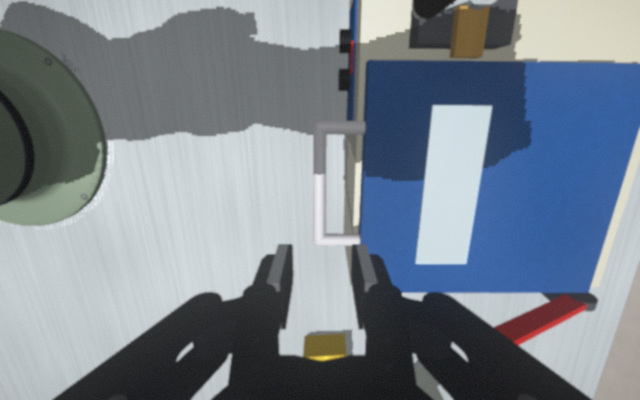

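The bolt (57,470) is now clear of the lid's left edge (row 61). The bar at column 320 lies between the half-closed fingers' line. Descend on the bar and grip.

>>> {"fn": "move_arm", "kwargs": {"series": [[-0.04,-0.04,-0.6,0],[0,0,-0.6,0],[0,0,-0.6,0],[0,0,-0.6,0],[0,0,-0.6,0],[0,0,-0.5,0],[0,0,-0.4,0],[0,0,-0.12,0],[0,0,0,0]]}}

```text
time: 14.85
ee_pos: [0.4372, -0.0442, 0.1355]
ee_rot: [-3.141, -0.0, 1.548]
ft_force: [1.1, 1.2, -0.2]
finger_gap: 0.351
grip_force: 0.0
```

>>> {"fn": "move_arm", "kwargs": {"series": [[0,0,0,0],[0,0,0,0],[0,0,0,0],[0,0,0,0],[0,0,0,0]], "gripper": 1, "squeeze": 50}}

```text
time: 15.35
ee_pos: [0.4368, -0.0444, 0.1363]
ee_rot: [-3.141, 0.0, 1.548]
ft_force: [-5.5, 2.4, 2.6]
finger_gap: 0.117
grip_force: 48.7
```

```bash
cat > fit.py <<'E'
from h import *
from scipy.optimize import minimize
yaw=-.028
def w(hy,u,ww,th,H):  # H: hinge ref point (x,y) ; hy: offset along machine y; u ahead of hinge
    up=u*np.cos(th)-ww*np.sin(th); wp=u*np.sin(th)+ww*np.cos(th)
    ex=np.array([np.cos(yaw),np.sin(yaw)]); ey=np.array([-np.sin(yaw),np.cos(yaw)])
    q=H-up*ex+hy*ey; return np.array([q[0],q[1],.145+wp])
def red(im):
    h=cv2.cvtColor(im,cv2.COLOR_RGB2HSV); return cv2.inRange(h,(0,130,60),(8,255,255))|cv2.inRange(h,(172,130,60),(180,255,255))
def blue(im):
    h=cv2.cvtColor(im,cv2.COLOR_RGB2HSV); return cv2.inRange(h,(100,120,30),(130,255,255))
E
python3 - <<'E'
from fit import *
s=monitor.read_state();print(s['time'],s['ee_pos'],s['finger_gap'],s['grip_force'],s['ft_force'])
for c in('scene','top'):
    im=imaging.capture(c); m=red(im); n,l,st,ce=cv2.connectedComponentsWithStats(m); print(c,[(st[i].tolist()) for i in range(1,n) if st[i][4]>25])
    b=(235,160,340,320) if c=='scene' else (340,130,420,240)
    crop=im[b[1]:b[3],b[0]:b[2],::-1]
    cv2.imwrite(f'pics/{c}1.png',cv2.resize(crop,None,fx=5,fy=5,interpolation=cv2.INTER_CUBIC))
a=cv2.imread('pics/scene1.png');b=cv2.imread('pics/top1.png')
h=min(600,max(a.shape[0],b.shape[0]));o=np.zeros((h,a.shape[1]+b.shape[1],3),np.uint8)
a=a[:600];o[:a.shape[0],:a.shape[1]]=a;o[:b.shape[0],a.shape[1]:]=b[:600];print(o.shape)
cv2.imwrite('pics/c1.png',cv2.resize(o,(0,0),fx=min(1,800/o.shape[1]),fy=min(1,800/o.shape[1])))
E
```

```text
15.35 [ 0.43677631 -0.04440085  0.13626511] 0.116683242787926 48.65802705287933 [-5.47599129  2.43173931  2.55022891]
scene [[257, 215, 36, 49, 165]]
top [[377, 165, 5, 46, 132]]
(600, 925, 3)
```

View pics/c1.png

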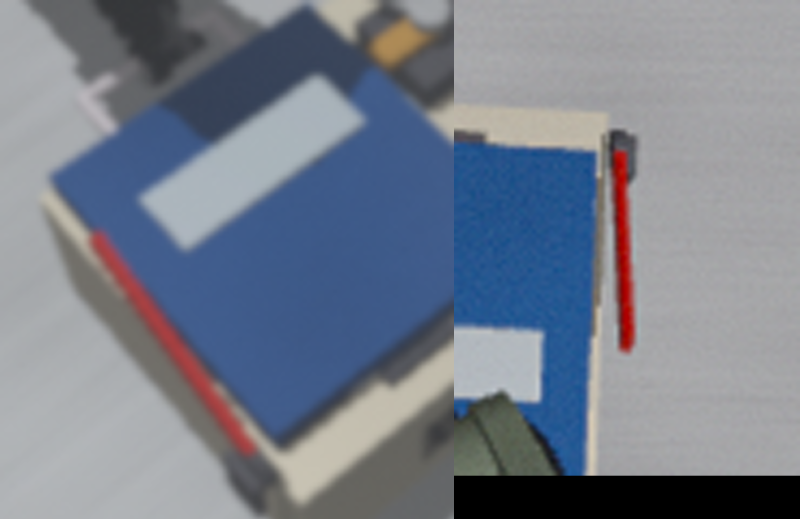

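The crops show the red slat right of the lid, tip at scene ≈(214,258) and top ≈(211,380). The bar is gripped (gap 0.117 ≈ 10–12 mm). Fit the slat angle by silhouette.

```bash
cat >> fit.py <<'E'
H0=np.array([.7165,-.0523])
S=8
def sil(c,th,H,u0,box,info,wr=(0,.02)):
    P=[proj(c,w(hy,u,ww,th,H),info) for hy in(-.130,-.122) for u in(u0,.17) for ww in wr]
    P=np.array([[ (q[1]-box[0]+.5)*S,(q[0]-box[1]+.5)*S] for q in P],np.float32)
    m=np.zeros(((box[3]-box[1])*S,(box[2]-box[0])*S),np.float32)
    cv2.fillConvexPoly(m,np.round(cv2.convexHull(P)).astype(int),1.)
    return cv2.resize(m,(box[2]-box[0],box[3]-box[1]),interpolation=cv2.INTER_AREA)
def redness(im):
    f=im.astype(float); r=(f[...,0]-np.maximum(f[...,1],f[...,2])); return r
BOX={'scene':(240,195,310,285),'top':(365,145,395,225)}
def fitslat(ims,cams,shift=True,wr=(0,.02)):
    T={};I={}
    for c in cams:
        b=BOX[c]; r=redness(ims[c])[b[1]:b[3],b[0]:b[2]]; T[c]=np.clip(r/np.percentile(r,99.3 if c=='scene' else 97),0,1); I[c]=imaging.camera_info(c)
    def cost(p):
        e=0
        for k,c in enumerate(cams):
            H=H0+p[1:3]; m=sil(c,p[0],H,p[3+k],BOX[c],I[c],wr); m=cv2.GaussianBlur(m,(0,0),.7); e+=((m-T[c])**2).sum()
        return e+((p[1:3]/.002)**2).sum()*(.5 if shift else 1e4)
    best=None
    for t in np.arange(.4,.7,.05):
        r=minimize(cost,[t,0,0]+[.04]*len(cams),method='Nelder-Mead',options=dict(initial_simplex=np.vstack([[t,0,0]+[.04]*len(cams)]+[np.array([t,0,0]+[.04]*len(cams))+np.eye(3+len(cams))[i]*[.05,.003,.003,.02,.02][i] for i in range(3+len(cams))]),maxiter=600))
        if best is None or r.fun<best.fun: best=r
    return best
E
python3 - <<'E'
from fit import *
np.set_printoptions(precision=4,suppress=True)
ims={c:imaging.capture(c) for c in('scene','top')}; np.savez('ims1.npz',**ims)
for cams in(('scene',),('top',),('scene','top')):
    for sh in(True,False):
        r=fitslat(ims,cams,sh); print(cams,sh,r.x,round(r.fun,2))
E
```

```text
('scene',) True [0.4253 0.0022 0.0019 0.01  ] 8.1
('scene',) False [ 0.5194 -0.     -0.      0.0102] 14.12
('top',) True [ 0.4597 -0.      0.      0.0099] 9.88
('top',) False [ 0.4594  0.     -0.      0.0098] 9.88
('scene', 'top') True [0.4821 0.0019 0.0006 0.0126 0.0137] 22.01
('scene', 'top') False [ 0.5041 -0.      0.      0.0102  0.0089] 28.21
```

>>> {"fn": "move_arm", "kwargs": {"series": [[0,0,0.15,0],[0,0,0.25,0],[0,0,0.25,0],[0.02,0,0.25,0],[0.02,0,0.25,0],[0.03,0,0.25,0],[0.03,0,0.25,0],[0.04,0,0.25,0],[0.04,0,0.2,0],[0,0,0,0]]}}

```text
time: 16.55
ee_pos: [0.4539, -0.0446, 0.2239]
ee_rot: [3.121, -0.002, 1.547]
ft_force: [59.9, -7.0, -29.0]
finger_gap: 0.119
grip_force: 50.5
```

>>> {"fn": "move_arm", "kwargs": {"series": [[0.12,0,0,0],[0.12,0,0,0],[0,0,0,0]]}}

```text
time: 16.85
ee_pos: [0.453, -0.0448, 0.2201]
ee_rot: [-3.139, 0.001, 1.547]
ft_force: [-6.8, -1.4, -3.9]
finger_gap: 0.118
grip_force: 52.4
```

>>> {"fn": "move_arm", "kwargs": {"series": [[0.08,0,0.22,0],[0.09,0,0.22,0],[0.1,0,0.22,0],[0.1,0,0.2,0],[0,0,0,0],[0,0,0,0]]}}

```text
time: 17.45
ee_pos: [0.4679, -0.0451, 0.2551]
ee_rot: [-3.14, 0.001, 1.547]
ft_force: [-10.3, -4.1, -0.7]
finger_gap: 0.119
grip_force: 51.7
```

Run:
```python
from fit import *
s=monitor.read_state();print(s['time'],s['ee_pos'],s['finger_gap'],s['grip_force'],s['ft_force'])
ims={c:imaging.capture(c) for c in('scene','top')}; np.savez('ims2.npz',**ims)
o=[]
for c,b in(('scene',(245,175,325,295)),('top',(340,140,400,260))):
    o.append(cv2.resize(ims[c][b[1]:b[3],b[0]:b[2],::-1],None,fx=5,fy=5,interpolation=cv2.INTER_CUBIC))
cv2.imwrite('pics/c2.png',np.hstack(o))
```

```text
17.45 [ 0.46793073 -0.04509109  0.25507595] 0.11861131309719711 51.65440857410431 [-10.26199146  -4.0648618   -0.69720363]
```

View pics/c2.png

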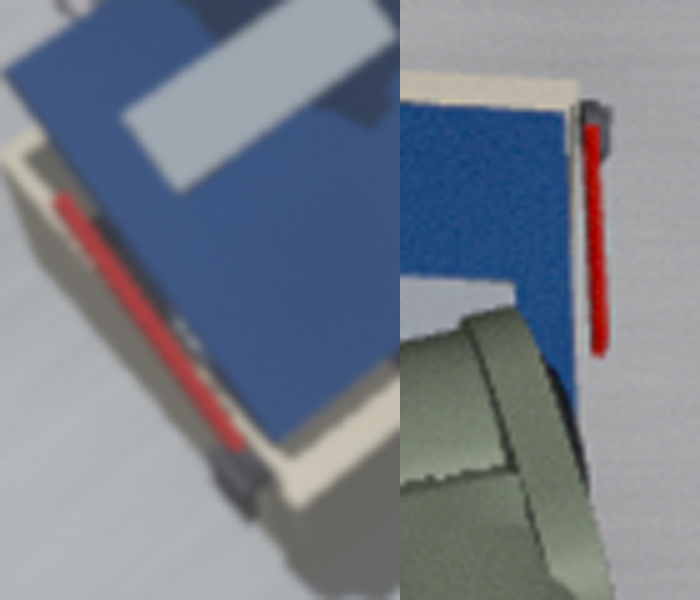

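Slat and lid edge in the scene crop are not yet parallel (slat ~35°, lid ~37°), so the lid must go higher. Measure the angles from edge directions, which needs no positions.

```bash
cat > ang.py <<'E'
from fit import *
def theta(cam,p,q,info,yaw=-.028):
    n=np.cross(ray(cam,p,info)[1],ray(cam,q,info)[1]); ex=np.array([np.cos(yaw),np.sin(yaw),0])
    return np.arctan((ex@n)/n[2])
def edges(val,thr,axis,rng):
    # scan along axis; subpixel crossings at first and last side
    lo=[];hi=[]
    for k in rng:
        v=val[k] if axis==1 else val[:,k]
        i=np.where(v>thr)[0]
        if len(i)<2: continue
        a,b=i[0],i[-1]
        if a==0 or b==len(v)-1: continue
        s=a-(v[a]-thr)/(v[a]-v[a-1]); t=b+(v[b]-thr)/(v[b]-v[b+1])
        lo.append((k,s) if axis==1 else (s,k)); hi.append((k,t) if axis==1 else (t,k))
    out=[]
    for P in(lo,hi):
        P=np.array(P,np.float32); l=cv2.fitLine(P,cv2.DIST_HUBER,0,.01,.01).ravel(); d,c=l[:2],l[2:]
        res=(P-c)@np.array([-d[1],d[0]]); t=(P-c)@d
        out.append((c+d*t.min(),c+d*t.max(),float(res.std()),len(P)))
    return out
E
python3 - <<'E'
from ang import *
np.set_printoptions(precision=2,suppress=True)
wi=dict(imaging.camera_info('wrist')); P=np.eye(4); P[:3]=[[.9997,-.0228,-.0066,.4413],[-.0237,-.9515,-.3067,.0361],[.0007,.3068,-.9518,.4395]]; wi['pose']=P
im=cv2.imread('pics/w2.png')[...,::-1]; r=redness(im); m=np.zeros_like(r); m[285:350,480:600]=r[285:350,480:600]
print('wrist max',np.percentile(m[m>20],[10,50,90]))
for rng in(range(510,570),range(520,565)):
    for e in edges(m,60,0,rng): print('w2',e,theta('wrist',e[0],e[1],wi))
for f in('ims1.npz','ims2.npz'):
    d=np.load(f); im=d['scene']; r=redness(im); m=np.zeros_like(r); m[200:290,245:310]=r[200:290,245:310]
    si=imaging.camera_info('scene')
    for e in edges(m,40,1,range(220,260)): print(f,'slat',e,theta('scene',e[0],e[1],si))
    # lid right edge: blueness crossing left side
    fl=im.astype(float); b=fl[...,2]-fl[...,0]; mb=np.zeros_like(b); mb[190:275,240:330]=b[190:275,240:330]
    e=edges(mb,35,1,range(205,255) if f=='ims1.npz' else range(196,255))[0]; print(f,'lid',e,theta('scene',e[0],e[1],si))
w0=cv2.imread('pics/w0.png')[...,::-1]; P0=P.copy(); P0[:3,3]=[.4511,.0732,.5339]; wi['pose']=P0; r=redness(w0); m=np.zeros_like(r); m[270:320,465:540]=r[270:320,465:540]
for e in edges(m,60,0,range(478,510)): print('w0',e,theta('wrist',e[0],e[1],wi))
E
```

```text
wrist max [ 48.4  58.  123. ]
w2 (array([312.12, 569.62], dtype=float32), array([331.22, 511.72], dtype=float32), 2.8837997913360596, 60) 0.342465856462213
w2 (array([317.83, 569.01], dtype=float32), array([346.21, 514.75], dtype=float32), 2.226118326187134, 60) 0.44890859120213983
w2 (array([313.15, 564.23], dtype=float32), array([333.03, 521.86], dtype=float32), 2.204366683959961, 45) 0.42976812853008683
w2 (array([320.42, 564.01], dtype=float32), array([343.6 , 519.99], dtype=float32), 0.08320707827806473, 45) 0.4506352544104219
ims1.npz slat (array([220.06, 257.88], dtype=float32), array([259.04, 286.04], dtype=float32), 0.06485854089260101, 40) 0.4720982684563669
ims1.npz slat (array([219.91, 262.6 ], dtype=float32), array([258.8 , 291.61], dtype=float32), 0.13234464824199677, 40) 0.3820945530108346
ims1.npz lid (array([204.24, 250.41], dtype=float32), array([254.1 , 291.45], dtype=float32), 0.5731138586997986, 50) 0.12263869761782999
ims2.npz slat (array([220.09, 257.88], dtype=float32), array([259.06, 286.01], dtype=float32), 0.06865888833999634, 40) 0.4740967085765976
ims2.npz slat (array([219.95, 263.68], dtype=float32), array([258.91, 291.51], dtype=float32), 0.08702687174081802, 40) 0.5008500738661044
ims2.npz lid (array([196.01, 250.46], dtype=float32), array([254.15, 292.43], dtype=float32), 0.17738105356693268, 59) 0.4665216209996047
w0 (array([285.1 , 509.01], dtype=float32), array([296.64, 478.05], dtype=float32), 0.13061825931072235, 32) 0.4399932660646018
w0 (array([291.27, 508.99], dtype=float32), array([303.78, 477.9 ], dtype=float32), 0.07627854496240616, 32) 0.4524214116430414
```

Run:
```python
from ang import *
wi=dict(imaging.camera_info('wrist')); P=np.eye(4); P[:3]=[[.9997,-.0228,-.0066,0],[-.0237,-.9515,-.3067,0],[.0007,.3068,-.9518,0]]
for f,t,R,L in(('w2',(.4413,.0361,.4395),(range(520,565),(285,350,480,600)),(range(430,585,3),260)),('w0',(.4511,.0732,.5339),(range(478,510),(270,320,465,540)),(range(460,525),250))):
    P[:3,3]=t; wi['pose']=P.copy(); im=cv2.imread(f'pics/{f}.png')[...,::-1]; fl=im.astype(float)
    b=fl[...,2]-fl[...,0]; mb=np.zeros_like(b); mb[80:310]=b[80:310]; rr,r0=L
    pts=[]
    for k in rr:
        v=b[r0:,k]; i=np.where(v<45)[0][0]; pts.append((r0+i-1+(v[i-1]-45)/(v[i-1]-v[i]),k))
    pts=np.array(pts,np.float32); l=cv2.fitLine(pts,cv2.DIST_HUBER,0,.01,.01).ravel(); res=(pts-l[2:])@np.array([-l[1],l[0]])
    p,q=l[2:]-l[:2]*50,l[2:]+l[:2]*50
    r=redness(im); m=np.zeros_like(r); a,bb,c,d=R[1]; m[a:bb,c:d]=r[a:bb,c:d]
    es=edges(m,60,0,R[0])
    for y in(-.022,-.028,-.034):
        print(f,y,'lid shut',round(theta('wrist',p,q,wi,y),4),'sd',round(float(res.std()),2),'slat',[round(theta('wrist',e[0],e[1],wi,y),4) for e in es])
si=imaging.camera_info('scene'); 
for y in(-.022,-.028,-.034): print(y,'scene slat',theta('scene',(220.09,257.88),(259.06,286.01),si,y),'lid',theta('scene',(196.01,250.46),(254.15,292.43),si,y))
```

```text
w2 -0.022 lid shut -0.0964 sd 11.6 slat [np.float64(0.4262), np.float64(0.4474)]
w2 -0.028 lid shut -0.0872 sd 11.6 slat [np.float64(0.4298), np.float64(0.4506)]
w2 -0.034 lid shut -0.0779 sd 11.6 slat [np.float64(0.4333), np.float64(0.4538)]
w0 -0.022 lid shut -0.0319 sd 4.92 slat [np.float64(0.435), np.float64(0.4478)]
w0 -0.028 lid shut -0.022 sd 4.92 slat [np.float64(0.44), np.float64(0.4524)]
w0 -0.034 lid shut -0.0122 sd 4.92 slat [np.float64(0.445), np.float64(0.4571)]
-0.022 scene slat 0.5067171518464105 lid 0.4948808010859845
-0.028 scene slat 0.4747236782160306 lid 0.46653568641004445
-0.034 scene slat 0.44162762206704276 lid 0.43734289204895577
```

>>> {"fn": "move_arm", "kwargs": {"series": [[0,0,0.05,0],[0,0,0,0],[0,0,0,0],[0,0,0,0]]}}

```text
time: 17.95
ee_pos: [0.4689, -0.0451, 0.2571]
ee_rot: [3.141, 0.001, 1.547]
ft_force: [-1.5, -5.9, -5.0]
finger_gap: 0.119
grip_force: 51.1
```

Run:
```python
from ang import *
si=imaging.camera_info('scene'); im=np.mean([imaging.capture('scene').astype(float) for _ in range(4)],0)
s=monitor.read_state();print(s['time'],s['ee_pos'],s['grip_force'],s['ft_force'])
r=redness(im); m=np.zeros_like(r); m[200:290,245:310]=r[200:290,245:310]
for e in edges(m,40,1,range(218,262)): print('slat',e[2:],theta('scene',e[0],e[1],si))
b=im[...,2]-im[...,0]; mb=np.zeros_like(b); mb[180:275,240:330]=b[180:275,240:330]
for thr in(25,35,45):
    for a,z in((196,255),(215,255)):
        e=edges(mb,thr,1,range(a,z))[0]; print('lid',thr,a,e[2:],theta('scene',e[0],e[1],si))
cam=imaging.capture('wrist'); cv2.imwrite('pics/w3.png',cam[...,::-1])
```

```text
18.15 [ 0.46889883 -0.04506364  0.25714551] 51.143948435783386 [-2.31676989 -5.71373252 -5.26520014]
slat (0.06692962348461151, 44) 0.47588869564516223
slat (0.09155071526765823, 44) 0.4992041097504219
lid 25 196 (0.20723454654216766, 59) 0.48272698568799416
lid 25 215 (0.13816620409488678, 40) 0.4213045133738707
lid 35 196 (0.16668342053890228, 59) 0.47387721420029133
lid 35 215 (0.11994447559118271, 40) 0.42417238204669083
lid 45 196 (0.13056902587413788, 59) 0.4656003730444652
lid 45 215 (0.09212379157543182, 40) 0.43310953884815384
```

View pics/w3.png

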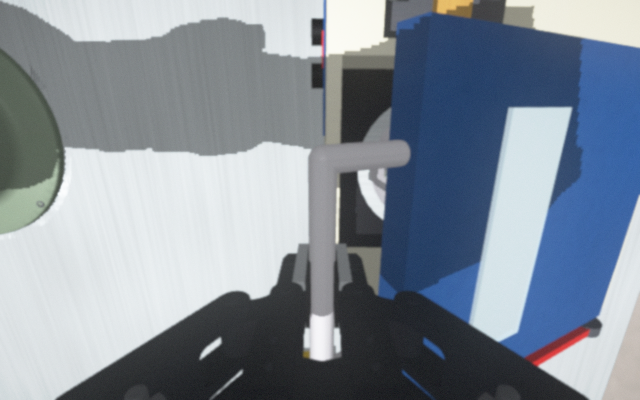

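The wrist view shows the gripped bar and, at lower right (325-365, 525-600), the red slat just beyond the lid's right edge. I'll overlay the predicted flush slat and lid edges.

Run:
```python
from ang import *
wi=imaging.camera_info('wrist'); im=cv2.imread('pics/w3.png')[...,::-1]
r=redness(im); m=np.zeros_like(r); m[310:380,520:600]=r[310:380,520:600]
for rng in(range(540,578),range(545,575)):
    for thr in(60,90):
        for e in edges(m,thr,0,rng): print(thr,np.round(e[0],1),np.round(e[1],1),round(e[2],2),e[3],round(theta('wrist',e[0],e[1],wi),4))
b=(490,290,640,390);k=5
big=cv2.resize(np.ascontiguousarray(im[b[1]:b[3],b[0]:b[2],::-1]),None,fx=k,fy=k,interpolation=cv2.INTER_CUBIC)
def L(p,q,col):
    P=[tuple(int(round(v)) for v in ((x[1]-b[0]+.5)*k,(x[0]-b[1]+.5)*k)) for x in(proj('wrist',p,wi),proj('wrist',q,wi))]; cv2.line(big,*P,col,1)
for th,col in((.45,(0,255,0)),):
    L(w(-.11,.02,.02,th,H0),w(-.11,.24,.02,th,H0),(255,255,0))
    for hy in(-.122,-.13): L(w(hy,.02,.02,th,H0),w(hy,.17,.02,th,H0),col)
    L(w(-.122,.17,.02,th,H0),w(-.13,.17,.02,th,H0),col)
cv2.imwrite('pics/c3.png',big)
```

```text
60 [329.9 577. ] [350.2 540.1] 0.12 38 0.4416
60 [341.8 577. ] [363.9 540.1] 0.06 38 0.4489
90 [335.3 577. ] [356.6 540. ] 0.07 38 0.447
90 [341.3 577. ] [363.3 540. ] 0.05 38 0.4497
60 [331.5 574. ] [347.6 545. ] 0.12 30 0.4438
60 [343.7 574. ] [360.9 545. ] 0.05 30 0.4482
90 [337.1 574. ] [353.7 545. ] 0.06 30 0.445
90 [343.1 574. ] [360.3 545. ] 0.05 30 0.4486
```

View pics/c3.png

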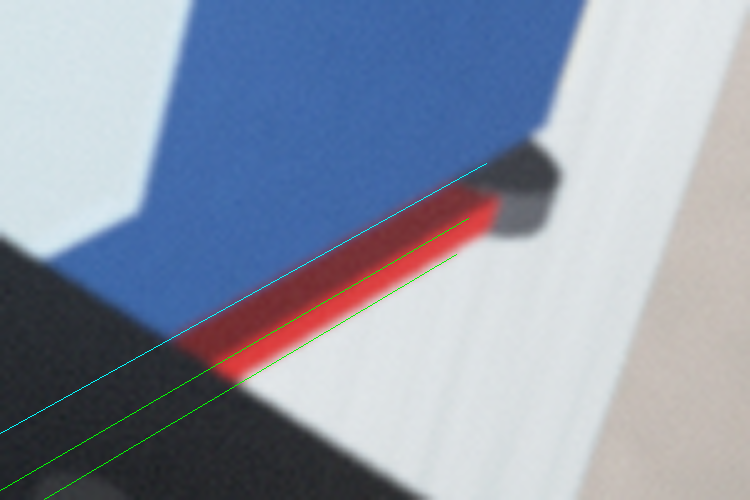

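The overlay shows the lid edge lying on its 0.45 rad prediction (cyan). The slat's edges run parallel to it, measuring 0.445–0.450 rad. The grip is firm, so I'm handing in.

```bash
python3 -c "
from cell import ctrl
print(ctrl.job_done())"
```

```text
the job is handed in; nothing more can be done
None
```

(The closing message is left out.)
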